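# Assemble a stool's swivel bearing and seat bar

### The arm

A 6-joint arm with a two-finger parallel gripper is mounted at the origin on a cart in front of the work surface, level with it; the furniture and walls round the work are solid. World frame = base frame: x ahead of the robot, y to its left, z up, the work surface at z = 0. Lengths are in m, angles in rad, forces in N, time in s.
With the tool pointing down it reaches from about 0.275 to 0.875 m from the base axis. Payload 12.5 kg.
Tool frame: the origin (TCP) lies at the very end of the fingers, on their centre line; the grasp point (between the pads) lies 19 mm behind it; z points along the fingers, y is the line along which they close (so a half turn about z gives the same grasp; the last joint's range is limited). The gripper opens to 85 mm and grips with 20 to 120 N. Pads are 22 mm wide; open, the fingers measure 114 mm over their backs; the gripper's body (76 mm by 85 mm) begins 54 mm behind the grasp point. The pads swing forward as they close: fully open they stand 13 mm farther back than shut.
Start: joints at [-1.265, 0.351, 1.652, -0, 1.139, -0.085], TCP at [0.21, -0.509, 0.196] pointing down, gripper open.
Joint ranges: [-2.75, 2.75], [-0.79, 2.1], [0.01, 2.65], [-1.57, 4.71], [0.07, 3.14], [-2.87, 2.87]. Speed limits (rad/s): [2.22, 2.22, 2.79, 3.14, 3.14, 3.14].

### API

Orientations are given as a 3x3 rotation matrix whose columns are the frame's x, y, z axes.
In Python, from bench import manip gives the robot as it stands. Calls block until the motion is done:
- manip.move_ptp(position, orientation): joint-space move of the TCP to a pose.
- manip.move_l(position, attitude=None, max_speed=0.15): straight line of the TCP; attitude=None keeps the orientation; max_speed is the mean speed in m/s.
- manip.move_j(angles): joint-space move.
- manip.set_gripper(opening, effort=None): opening from 0.0 (shut) to 1.0 (fully open); effort is the grip in N (None keeps the last); returns when the fingers have stopped.
- manip.dwell(seconds).
- manip.inverse_kinematics(position, orientation): joint angles nearest the present ones, or None.
- manip.grab_frame(name): name is "scene" or "side" or "wrist"; returns (picture, depth): 420x560x3 uint8, red, green, blue; 420x560 float32, m along the optical axis (not along the pixel's ray), 0 where there is no reading.
- manip.get_calibration(name): a dict with "camera_matrix" (3x3 intrinsics, pixels), "k1" (the pictures are not rectified: a ray, as slopes to the right and down, at radius r is drawn at 1 + k1 r^2 times it, then the intrinsics apply), "R" (3x3) and "t" (3): a world point X has camera coordinates R X + t. Camera axes: x right, y down, z forward; pixel columns grow to the right and rows downward; lengths in m; the calibration is good to about 2 mm. A picture is of the moment at which its call begins: read the wrist's pose just before it. get_calibration takes no time and is no camera call; for the wrist camera it gives the pose at the moment of the call.
A pose or a line that the arm cannot do raises manip.Unreachable and nothing moves.
- manip.sign_off(): hands the job in; it is judged then, once.
Trained networks look in the newest picture that a camera, given by its name, has taken for a name from the list of things; names that differ only in an ending like _2 or _b are one class to them, and where a whole thing is asked for, a point or a joint stands for the part that bears it (a point fixed in the world has none). Each returns a list of dicts, best first, with "confidence" (0 to 1); they miss things now and then, are a little off and sometimes report something else, mostly with a low value. They report only what shows in the picture. A call takes as long as a camera call. They do not tell look-alikes from the thing itself.
- manip.look_for(camera, name): "at" ([x, y, z] in m, in world coordinates, good to about 4 mm: the middle of the surface that is visible of it).
Readings, each from a call of its own:
- manip.current_time(): time.
- manip.current_qpos(): joint angles.
- manip.current_joint_vel(): joint speeds.
- manip.current_joint_torque(): joint torques, N m.
- manip.current_ee_pos(): TCP position.
- manip.current_tcp_rot(): TCP orientation.
- manip.current_force(): force on the tool from outside, world axes, zero at the start.
- manip.current_ft_torque(): the same for the moment, N m.
- manip.current_grip_width(): opening from 0.0 (shut) to 1.0 (fully open).
- manip.current_grip_force(): force on a finger pad.
Only numpy, scipy, OpenCV 4.12 (cv2) and the standard library are available. Lean on these libraries where they do the work, as an engineer would, in place of code of your own. Each camera call takes 0.05 s, during which the arm holds its last target. There are 200 camera calls.

### The job

Put the stool's swivel together on the upright spindle of its base plate: first the large flat race, on it the brass ball cage, then the race with the hub, hub upward. Last comes the seat bar, still held in the drilling jig: lift the jig's clamp bar, slide the seat bar out and set it flat on top, its big centre hole over the hub.

Things in the scene. Friction and masses are not known exactly. Their poses are not given: they have to be found in the camera images.
- swivel_base: Target: square dark steel plate 120 x 120 x 6 mm screwed to the bench, with a raised round land (72 mm across, top 10 mm above the bench) and an upright spindle, 14 mm diameter, top 55 mm above the bench, last 8 mm tapering to 6 mm. Origin: on the spindle axis at bench level. Assembled, undersides lie above the bench: large race 10, ball cage 18, hubbed race 28, seat bar 34 mm.
- lower_race: The large flat race: steel ring, outside diameter 60 mm, 8 mm thick, bore 18 mm, a dark ball groove on its upper face. Loose. Origin: centre of the underside. 100 g.
- ball_cage: The ball cage: brass ring with ten steel balls showing, outside diameter 54 mm, 10 mm thick, bore 18 mm. Loose. Origin: centre of the underside. 70 g.
- upper_race: The hubbed race: steel disc 48 mm across and 6 mm thick with a round hub 26 mm across standing 12 mm above it (18 mm high in all), bore 18 mm right through; it lies hub up. Loose. Origin: centre of the underside. 80 g.
- seat_bar: Flat aluminium bar 160 x 54 x 6 mm, long along its x, same both ways round, 32 mm hole in its centre, small screw holes near the ends. Loose, 100 g. Origin: centre of the underside. Starts in the jig's channel, 34 mm above the bench, the front 67 mm (jig's -x) overhanging free at the sides and below.
- drill_jig: Jig screwed to the bench; origin: bench level, middle. Its channel runs along its x from -55 mm (open front, to the robot) to a stop at +39 mm; floor 34 mm up, 58 mm wide; rail lips (42 to 46 mm up) reach over the bar's edges, so it only slides out along -x and is free after 95 mm. The clamp's hinge axis is parallel to x through x -42, y +55, z 54 mm.
- clamp_bar (a joint): Clamp bar across the channel, rad: 0 down, grows as the knob end swings up and over to the jig's +y, stop 1.75. Stiff (about 2 N at the knob), stays where left. When down, a brass boss under it (26 mm diameter) sits 4 mm deep in the seat bar's hole and blocks sliding; from 0.5 rad the bar is free, near 1.4 rad the clamp stands clear.
- clamp_knob (a point): Centre of the black ball knob, 26 mm diameter, at the free (-y) end of the clamp bar, 121 mm from the hinge axis; 54 mm above the bench when down, free at its sides and below.
Mind the look-alikes: they are no part of the job. What is shaped like the lower_race but blue, orange or turquoise is not meant.

How it is judged:
By the outcome, as a careful person would: the job done as asked, in the order asked, and still so for the second after the job is handed in, with the robot touching nothing.
It also fails if it takes over 112 s, if anything falls off the work surface, if the arm or the gripper's body presses on something with over 40 N, if the wrist force passes 120 N, or if a joint passes its speed limit or range.

## Working session

There is one attempt and no reset: what is moved stays moved. The work goes in short steps, each a Python script; the robot and the scene stay as the last script left them, time stands still between calls to the robot, and variables do not carry over. Pictures are saved under pics/ and viewed, at most 17 in all, crops included, and the job is handed in when it is done.

```bash
ls; mkdir -p pics; cat > h.py <<'E'
import numpy as np, cv2
from bench import manip as m
def grab(cam,fn=None):
    cal=m.get_calibration(cam); im,d=m.grab_frame(cam)
    if fn: cv2.imwrite('pics/'+fn,im[:,:,::-1])
    return im,d,cal
def ray(cal,u,v):
    K=cal["camera_matrix"]; k=cal["k1"]
    p=cv2.undistortPoints(np.array([[[u,v]]],float),np.array(K,float),np.array([k,0,0,0,0.]))[0,0]
    return np.array([p[0],p[1],1.])
def atz(cal,u,v,z):
    R=np.array(cal["R"]);t=np.array(cal["t"]); c=-R.T@t; r=R.T@ray(cal,u,v)
    return c+r*(z-c[2])/r[2]
def atd(cal,u,v,d):
    R=np.array(cal["R"]);t=np.array(cal["t"]); return R.T@(ray(cal,u,v)*d-t)
def proj(cal,X):
    R=np.array(cal["R"]);t=np.array(cal["t"]); c=R@np.array(X,float)+t; x,y=c[0]/c[2],c[1]/c[2]
    s=1+cal["k1"]*(x*x+y*y); q=np.array(cal["camera_matrix"])@[x*s,y*s,1]; return q[:2]
def rot(yaw): # tool down, tool x at yaw
    c,s=np.cos(yaw),np.sin(yaw); return np.array([[c,s,0],[s,-c,0],[0,0,-1.]])
E
python3 - <<'E'
from h import *
for c in("scene","side"):
    im,d,cal=grab(c,c+"1.png"); print(c,cal)
    for n in("swivel_base","lower_race","ball_cage","upper_race","seat_bar","drill_jig","clamp_bar","clamp_knob"):
        for r in m.look_for(c,n)[:4]: print(n,np.round(r["at"],3),round(r["confidence"],2),proj(cal,r["at"]).round())
print(m.current_time(),m.current_tcp_rot())
E
```

```text
pics
scene {'camera_matrix': array([[387.19518599,   0.        , 280.55068091],
       [  0.        , 387.19518599, 206.54353426],
       [  0.        ,   0.        ,   1.        ]]), 'k1': 0.022869989406750398, 'R': array([[ 0.88911244, -0.45717859, -0.02160556],
       [-0.33976086, -0.62765921, -0.70043306],
       [ 0.30666207,  0.63010447, -0.71339101]]), 't': array([-0.42343487,  0.17618296,  1.13652249])}
lower_race [ 0.389 -0.331  0.009] 0.81 [308. 298.]
lower_race [ 0.321 -0.4    0.007] 0.49 [298. 331.]
upper_race [0.531 0.287 0.039] 0.69 [258. 150.]
upper_race [ 0.605 -0.19   0.008] 0.62 [346. 234.]
seat_bar [0.528 0.288 0.037] 0.86 [257. 151.]
drill_jig [0.572 0.262 0.041] 0.75 [271. 150.]
clamp_bar [0.559 0.277 0.054] 0.58 [266. 146.]
clamp_knob [0.558 0.276 0.06 ] 0.72 [266. 145.]
side {'camera_matrix': array([[530.7723012 ,   0.        , 272.42503154],
       [  0.        , 530.7723012 , 213.74586278],
       [  0.        ,   0.        ,   1.        ]]), 'k1': 0.03629270874855649, 'R': array([[-1.58399714e-01,  9.87375031e-01,  2.80937827e-04],
       [ 7.01011951e-01, 
[... 240 characters left out ...]
9. 228.]
lower_race [0.535 0.157 0.006] 0.63 [333. 261.]
lower_race [ 0.389 -0.317  0.007] 0.61 [180. 204.]
lower_race [ 0.303 -0.396  0.007] 0.44 [163. 183.]
ball_cage [ 0.494 -0.283  0.007] 0.7 [181. 231.]
upper_race [ 0.615 -0.181  0.014] 0.64 [205. 266.]
seat_bar [0.573 0.284 0.041] 0.76 [382. 269.]
seat_bar [0.566 0.282 0.059] 0.23 [382. 263.]
drill_jig [0.614 0.299 0.034] 0.58 [387. 284.]
clamp_bar [0.568 0.284 0.06 ] 0.66 [383. 263.]
clamp_bar [ 0.613 -0.184  0.009] 0.54 [204. 267.]
clamp_knob [0.569 0.284 0.056] 0.71 [383. 265.]
0.9 [[ 9.24606038e-01  3.80924763e-01  2.29959193e-06]
 [ 3.80924763e-01 -9.24606037e-01  1.92211957e-05]
 [ 9.44804600e-06 -1.68960621e-05 -1.00000000e+00]]
```

View pics/scene1.png

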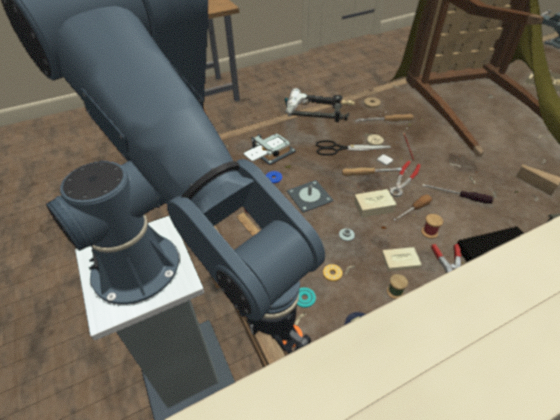

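View pics/side1.png

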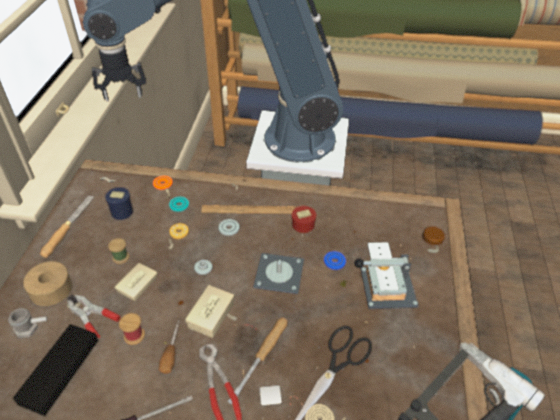

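Side view: steel race at (229,228), brass cage (179,231), hubbed race (203,267), spindle base (280,272), jig (388,275) with knob at (359,263), on its -y side. The blue, orange, turquoise and yellow-ish rings are elsewhere. I'll look from the wrist over both groups.

```bash
python3 - <<'E'
from h import *
for i,(x,y,z) in enumerate([(0.50,-0.2,0.33),(0.54,0.13,0.36)]):
    m.move_ptp([x,y,z],rot(0)); im,d,cal=grab("wrist",f"w{i}.png"); np.savez(f"w{i}.npz",d=d,im=im,**cal)
    print(-cal["R"].T@cal["t"],cal["R"].round(3).tolist(),cal["camera_matrix"][0,0],m.current_time())
    for n in("lower_race","ball_cage","upper_race","swivel_base","clamp_knob","drill_jig"):
        for r in m.look_for("wrist",n)[:3]: print(n,np.round(r["at"],3),round(r["confidence"],2),proj(cal,r["at"]).round())
E
```

```text
[ 0.56554292 -0.20087408  0.5072935 ] [[-0.001, -1.0, -0.001], [-0.965, 0.0, 0.262], [-0.262, 0.001, -0.965]] 368.52420022733384 2.5833
lower_race [ 0.379 -0.317  0.006] 0.92 [364. 242.]
lower_race [ 0.456 -0.151  0.008] 0.61 [247. 190.]
lower_race [0.527 0.154 0.008] 0.61 [ 19. 139.]
ball_cage [ 0.494 -0.29   0.008] 0.75 [349. 163.]
upper_race [ 0.612 -0.186  0.008] 0.81 [272.  70.]
swivel_base [0.599 0.014 0.006] 0.96 [117.  82.]
[0.6059432  0.12886571 0.53754115] [[-0.001, -1.0, -0.001], [-0.965, 0.001, 0.261], [-0.261, 0.001, -0.965]] 368.52420022733384 4.2
lower_race [ 0.454 -0.148  0.012] 0.79 [469. 215.]
lower_race [0.527 0.162 0.011] 0.66 [260. 166.]
lower_race [ 0.378 -0.295  0.002] 0.57 [554. 259.]
ball_cage [ 0.49  -0.269  0.01 ] 0.67 [554. 190.]
upper_race [ 0.612 -0.179  0.007] 0.79 [505. 104.]
upper_race [0.543 0.29  0.042] 0.72 [164. 157.]
swivel_base [0.604 0.023 0.01 ] 0.96 [359. 110.]
clamp_knob [0.562 0.282 0.059] 0.94 [164. 144.]
drill_jig [0.598 0.29  0.046] 0.83 [158. 115.]
```

View pics/w0.png

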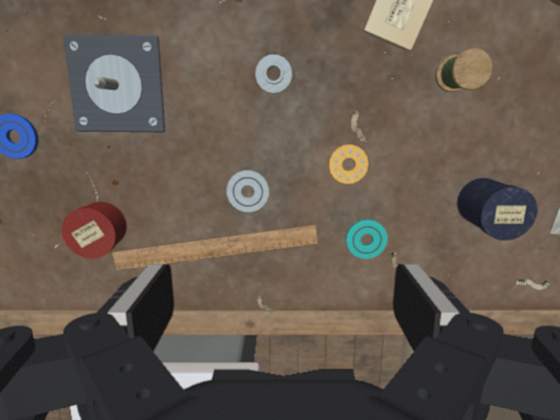

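View pics/w1.png

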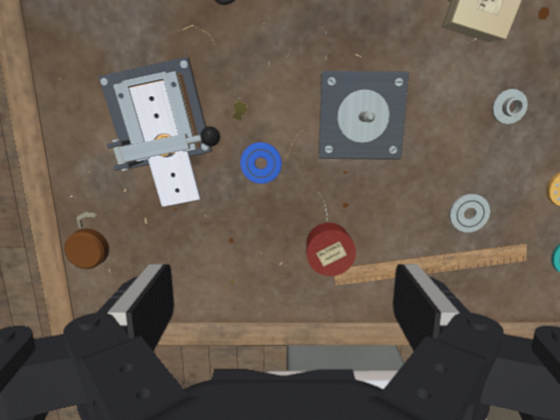

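w0 shows steel race (248,190), cage (349,164), hubbed race (273,73) and base (113,83). w1 shows base land (363,117), knob (210,136) and bar from (181,203) to (147,83). Now I'll measure these numerically.

```bash
cat >> h.py <<'E'
def circ(im,u,v,r0,r1,w=45):
    x0,y0=max(int(u)-w,0),max(int(v)-w,0)
    g=cv2.cvtColor(im[y0:y0+2*w,x0:x0+2*w],cv2.COLOR_RGB2GRAY); s=4
    g=cv2.GaussianBlur(cv2.resize(g,None,fx=s,fy=s,interpolation=cv2.INTER_CUBIC),(0,0),3)
    c=cv2.HoughCircles(g,cv2.HOUGH_GRADIENT,1,200,param1=80,param2=15,minRadius=int(r0*s),maxRadius=int(r1*s))
    if c is None: return None
    c=c[0][0]; return np.array([(c[0]+.5)/s-.5+x0,(c[1]+.5)/s-.5+y0,c[2]/s])
def tri(ps):
    A=np.zeros((3,3));b=np.zeros(3)
    for cal,u,v in ps:
        c=-cal["R"].T@cal["t"]; r=cal["R"].T@ray(cal,u,v); r/=np.linalg.norm(r); P=np.eye(3)-np.outer(r,r); A+=P;b+=P@c
    return np.linalg.solve(A,b)
E
python3 - <<'E'
from h import *
W=[np.load(f"w{i}.npz") for i in(0,1)]
W=[{k:w[k] for k in w.files} for w in W]
for n,p0,p1,r,z in [("race",(248,190),(470,213),(17,25),.008),("cage",(349,164),None,(16,23),.010),("hub",(273,73),(510,106),(15,21),.006),("land",(113,83),(363,117),(22,31),.010)]:
    ps=[]
    for w,p in zip(W,(p0,p1)):
        if p is None: continue
        c=circ(w["im"],*p,*r); print(n,p,c, end=' ')
        if c is None: print(); continue
        u,v=int(round(c[0])),int(round(c[1])); dd=w["d"][v-12:v+13,u-12:u+13]; 
        zs=[atd(w,uu,vv,w["d"][vv,uu])[2] for uu in range(u-24,u+25,2) for vv in range(v-24,v+25,2) if 0<=uu<560 and 0<=vv<420 and w["d"][vv,uu]>0 and 8<np.hypot(uu-u,vv-v)<16]
        print(atz(w,*c[:2],z).round(4),"depth z",np.median(zs).round(4)); ps.append((w,c[0],c[1]))
    if len(ps)==2: print("  tri",tri(ps).round(4))
w=W[1]
for n,p,z in [("kn",(210,136),.054),("b1",(163,206),.04),("b2",(199,200),.04),("b3",(131,86),.04),("b4",(163,80),.04)]: print(n,atz(w,*p,z).round(4),w["d"][p[1],p[0]], atd(w,*p,w["d"][p[1],p[0]]).round(4))
V,U=np.mgrid[40:215,60:230]; P=[]
for u,v in zip(U.ravel(),V.ravel()):
    d=w["d"][v,u]
    if d>0 and w["im"][v,u].min()>200:
        X=atd(w,u,v,d)
        if .03<X[2]<.045: P.append(X)
P=np.array(P); print(len(P),np.median(P[:,2])); print(cv2.minAreaRect((P[:,:2]*1000).astype(np.float32)))
F=P[P[:,0]<.54]; print(cv2.minAreaRect((F[:,:2]*1000).astype(np.float32)))
E
```

```text
race (248, 190) [247.75  190.5    21.175] [ 0.4559 -0.1514  0.008 ] depth z 0.0078
race (470, 213) [471.75  211.     17.775] [ 0.4583 -0.1524  0.008 ] depth z 0.0074
  tri [ 0.4575 -0.1517  0.0095]
cage (349, 164) [348.5   163.5    19.575] [ 0.4936 -0.2889  0.01  ] depth z 0.0098
hub (273, 73) [274.    73.25  19.25] [ 0.6093 -0.1888  0.006 ] depth z 0.0061
hub (510, 106) [511.75 104.5   16.1 ] [ 0.6115 -0.189   0.006 ] depth z 0.0057
  tri [ 0.6104 -0.1889  0.0058]
land (113, 83) [115.5   87.75  25.45] [0.5917 0.0152 0.01  ] depth z 0.0102
land (363, 117) [361.25 114.5   27.45] [0.598  0.0206 0.01  ] depth z 0.0098
  tri [0.595  0.019  0.0006]
kn [0.572  0.2235 0.054 ] 0.46311614 [0.5729 0.221  0.0668]
b1 [0.4749 0.297  0.04  ] 0.5566451 [ 0.4642  0.3108 -0.0006]
b2 [0.4834 0.2462 0.04  ] 0.55251473 [0.4739 0.2554 0.001 ]
b3 [0.6344 0.3246 0.04  ] 0.0 [0.6059 0.1289 0.5375]
b4 [0.6416 0.2828 0.04  ] 0.47678286 [0.6421 0.2846 0.034 ]
3468 0.03987986587432127
((558.599609375, 287.9125671386719), (159.63262939453125, 52.99192428588867), 10.951547622680664)
((512.1173706054688, 278.9439697265625), (65.01860809326172, 52.99198913574219), 10.867105484008789)
```

```bash
cat >> h.py <<'E'
def look(x,y,rad,z,fn=None,hz=.15,yaw=0.,w=70):
    m.move_ptp([x,y,hz],rot(yaw)); im,d,cal=grab("wrist",fn)
    u,v=proj(cal,[x,y,z]); s=cal["camera_matrix"][0,0]*rad/(hz+.175-z)
    c=circ(im,u,v,s*.88,s*1.14,w); P=None if c is None else atz(cal,*c[:2],z)
    print("look",(u,v),"exp r",s,"got",c,P,m.current_time()); return P,im,d,cal
E
python3 - <<'E'
from h import *
P,im,d,cal=look(.597,.020,.036,.010,"base.png")
V,U=np.nonzero(d>0); X=np.array([atd(cal,u,v,d[v,u]) for u,v in zip(U[::1],V[::1]) if 150<u<420 and v<300])
T=X[(X[:,2]>.045)&(X[:,2]<.065)]; print(len(T),T.mean(0),T[:,2].max(),T.min(0),T.max(0))
L=X[(X[:,2]>.0085)&(X[:,2]<.0125)&(abs(X[:,0]-.6)<.06)&(abs(X[:,1]-.02)<.06)];print(len(L),cv2.minEnclosingCircle((L[:,:2]*1000).astype(np.float32)))
P,im,d,cal=look(.457,-.1515,.030,.008,"race.png")
m.set_gripper(.78)
print(m.current_grip_width(),m.current_force())
E
```

```text
look (np.float64(283.6884874452142), np.float64(187.03530341812515)) exp r 42.117051454552445 got [286.   187.    40.25] [0.59703242 0.01795874 0.01      ] 5.5167
244 [0.59667985 0.01805785 0.04932998] 0.05562313321240672 [0.58920049 0.01109266 0.04521318] [0.60301272 0.02450723 0.05562313]
4424 ((596.6609497070312, 18.53145408630371), 68.58338165283203)
look (np.float64(283.56208682572316), np.float64(187.00352559128487)) exp r 34.876107277034755 got [282.  188.   32.8] [ 0.45609841 -0.15011511  0.008     ] 6.4583
0.7782153383892466 [-0.81932557 -0.33883959 -0.73837828]
```

```bash
python3 -c "
import cv2,numpy as np
cv2.imwrite('pics/br.png',cv2.resize(np.hstack([cv2.imread('pics/base.png'),cv2.imread('pics/race.png')]),(800,300)))"
```

```text
(no output)
```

View pics/br.png

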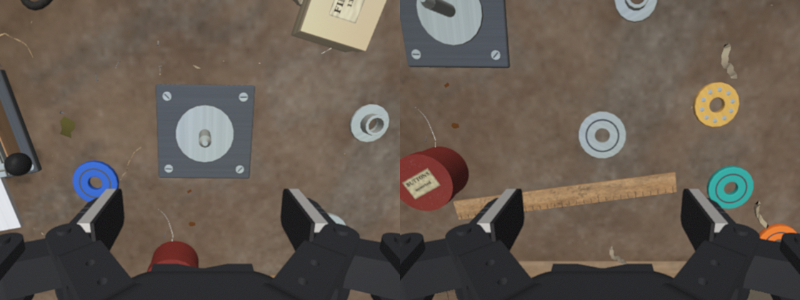

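Left half: base land at (204,133). Right half: race at (602,135). Both match the estimates and the fingers have clear space, so I'll grasp the race.

```bash
cat >> h.py <<'E'
def down(x,y,z0,zmin,step=.002,df=4.):
    m.move_l([x,y,z0],max_speed=.25); f0=m.current_force()[2]; z=z0
    while z-step>=zmin-1e-6:
        z-=step; m.move_l([x,y,z],max_speed=.05); f=m.current_force()[2]
        if f-f0>df: print("contact z",z,f-f0); break
    return z
E
python3 - <<'E'
from h import *
x,y=.4561,-.1501
z=down(x,y,.008,-.006)
print(z,m.current_force())
m.move_l([x,y,z+.0015],max_speed=.05)
m.set_gripper(0.3,40); print(m.current_grip_width(),m.current_grip_force(),m.current_force(),m.current_ee_pos(),m.current_time())
m.move_l([x,y,.11],max_speed=.25); print(m.current_grip_width(),m.current_force(),m.current_ee_pos(),m.current_time())
grab("wrist","held.png"); 
E
```

```text
-0.006 [-0.27105276  0.05928742  0.11909845]
0.2997891169434126 0.0 [ 0.33619105 -0.40402164  0.18198031] [ 0.45608713 -0.15009486 -0.00451058] 9.975
0.2976667521679556 [-0.0400988  -0.2072185  -0.88666854] [ 0.45593462 -0.15001054  0.10995543] 10.5833
```

View pics/held.png

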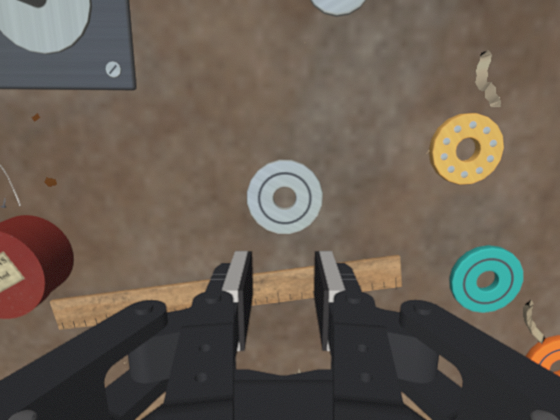

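```bash
python3 - <<'E'
from h import *
cal=m.get_calibration("wrist"); p=m.current_ee_pos(); print(p,-cal["R"].T@cal["t"])
for dz in (0,.01,.019,.03): print(dz,proj(cal,p+[0,0,dz]), proj(cal,p+[0,.0128,dz]))
print(proj(cal,[.456,-.15,.008]))
im,d,_=grab("wrist")
for u,v in[(241,258),(236,285),(240,300),(240,340),(325,256),(320,258),(285,170),(450,150)]: print(u,v,d[v,u],atd(cal,u,v,d[v,u]).round(4))
E
```

```text
[ 0.45551705 -0.14985497  0.10925391] [ 0.52150035 -0.15016755  0.28685326]
0 [282.95754469 241.77143088] [257.96231569 241.76258095]
0.01 [282.92336637 248.96831526] [256.58168602 248.95792316]
0.019 [282.88929698 256.14215381] [255.20558411 256.1300932 ]
0.03 [282.84262927 265.96858949] [253.32082913 265.95402464]
[283.36053234 195.6059833 ]
241 258 0.14087018 [ 0.4663 -0.1339  0.1559]
236 285 0.11895435 [ 0.4664 -0.1348  0.1786]
240 300 0.116514854 [ 0.463  -0.1364  0.182 ]
240 340 0.12061865 [ 0.4483 -0.1359  0.1818]
325 256 0.143367 [ 0.466  -0.1663  0.1533]
320 258 0.14082909 [ 0.4663 -0.1641  0.1559]
285 170 0.279995 [ 0.4762 -0.1512  0.009 ]
450 150 0.27511117 [ 0.4914 -0.2746  0.0097]
```

```bash
python3 - <<'E'
from h import *
cal=m.get_calibration("wrist"); p=m.current_ee_pos(); print(p,m.current_time())
im,d,_=grab("wrist")
for v in range(246,300,3):
    print(v,[tuple(((atd(cal,u,v,d[v,u])-p)*1000).round().astype(int)) if 0<d[v,u]<.24 else 0 for u in (236,240,244,248,252)])
E
python3 -c "
import cv2
im=cv2.imread('pics/held.png')[230:370,180:390]; cv2.imwrite('pics/c.png',cv2.resize(im,None,fx=3.8,fy=3.8,interpolation=2))"
```

```text
[ 0.45538467 -0.14977861  0.10892563] 10.6833
246 [0, 0, 0, 0, 0]
249 [0, 0, 0, 0, 0]
252 [(np.int64(11), np.int64(18), np.int64(42)), (np.int64(10), np.int64(17), np.int64(40)), (np.int64(11), np.int64(15), np.int64(41)), (np.int64(11), np.int64(14), np.int64(41)), 0]
255 [(np.int64(11), np.int64(18), np.int64(44)), (np.int64(11), np.int64(17), np.int64(44)), (np.int64(11), np.int64(15), np.int64(45)), (np.int64(11), np.int64(14), np.int64(43)), 0]
258 [(np.int64(11), np.int64(18), np.int64(47)), (np.int64(11), np.int64(16), np.int64(47)), (np.int64(11), np.int64(15), np.int64(47)), (np.int64(11), np.int64(13), np.int64(47)), 0]
261 [(np.int64(11), np.int64(17), np.int64(50)), 0, (np.int64(11), np.int64(14), np.int64(50)), (np.int64(11), np.int64(13), np.int64(49)), 0]
264 [(np.int64(11), np.int64(17), np.int64(53)), (np.int64(11), np.int64(16), np.int64(53)), (np.int64(10), np.int64(14), np.int64(52)), (np.int64(11), np.int64(13), np.int64(53)), 0]
267 [(np.int64(11), np.int64(17), np.int64(55)), (np.int64(11), np.int64(15), np.int64(54)), (np.int64(11), np.int64(14), np.int64(55))
[... 1539 characters left out ...]
-5), np.int64(13), np.int64(41))]
291 [(np.int64(11), np.int64(15), np.int64(73)), (np.int64(10), np.int64(13), np.int64(72)), (np.int64(9), np.int64(12), np.int64(70)), (np.int64(2), np.int64(12), np.int64(57)), (np.int64(-6), np.int64(13), np.int64(42))]
294 [(np.int64(10), np.int64(15), np.int64(73)), (np.int64(10), np.int64(13), np.int64(73)), (np.int64(8), np.int64(13), np.int64(69)), (np.int64(2), np.int64(12), np.int64(58)), (np.int64(-7), np.int64(13), np.int64(42))]
297 [(np.int64(9), np.int64(15), np.int64(74)), (np.int64(9), np.int64(13), np.int64(73)), (np.int64(7), np.int64(12), np.int64(71)), (np.int64(0), np.int64(12), np.int64(58)), (np.int64(-8), np.int64(12), np.int64(43))]
```

View pics/c.png

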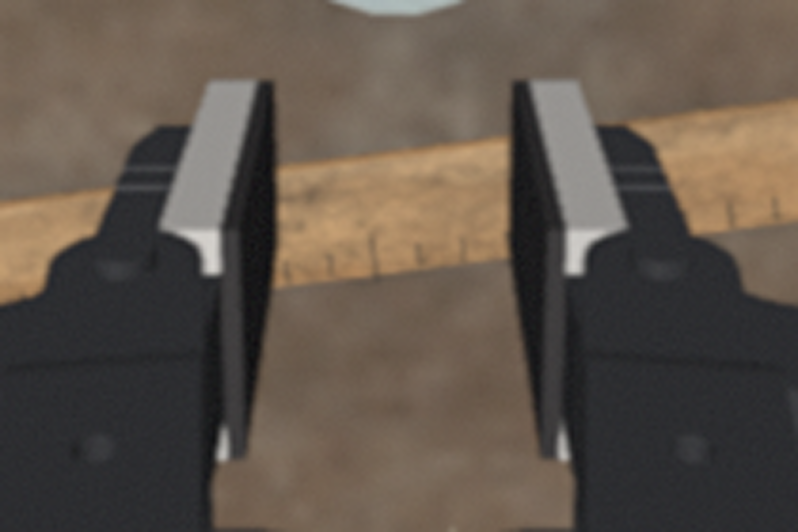

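The crop shows the pad tips (rows 80–230). By depth they sit about 40 mm behind the reported TCP, which explains the miss: the TCP frame doesn't match the real finger ends. I'll measure the tip offset at several openings.

```bash
cat >> h.py <<'E'
def tips():
    cal=m.get_calibration("wrist"); p=m.current_ee_pos(); Rt=m.current_tcp_rot(); im,d,_=grab("wrist")
    V,U=np.nonzero((d>0)&(d<.2)); K=np.array(cal["camera_matrix"],float)
    q=cv2.undistortPoints(np.stack([U,V],1)[:,None].astype(float),K,np.array([cal["k1"],0,0,0,0.]))[:,0]
    X=(np.c_[q,np.ones(len(q))]*d[V,U][:,None]-cal["t"])@cal["R"]; L=(X-p)@Rt
    F=L[(abs(L[:,0]-.0105)<.0015)]
    o=[]
    for s in(1,-1):
        G=F[F[:,1]*s>0]; z=np.percentile(G[:,2],99.5); E=G[G[:,2]>z-.004]; o.append((z,abs(E[:,1]).min(),abs(E[:,1]).max()))
    return np.round(o,4)
E
python3 - <<'E'
from h import *
print(m.current_ee_pos(),m.current_time())
for g in (0.,.32,.56,.64,.72,.8):
    m.set_gripper(g); print(g,m.current_grip_width(),tips().tolist(),m.current_time())
print(m.current_ee_pos(),m.current_force())
E
```

```text
[ 0.45537438 -0.14980265  0.10886262] 10.7333
0.0 -0.0006058863035059323 [[-0.0426, 0.0001, 0.0065], [-0.0426, 0.0003, 0.0067]] 11.15
0.32 0.32331466415171767 [[-0.042, 0.0135, 0.0202], [-0.0421, 0.0137, 0.0199]] 11.575
0.56 0.558955842348258 [[-0.0444, 0.0236, 0.0304], [-0.0449, 0.0235, 0.0304]] 11.9583
0.64 0.640593946060154 [[-0.0454, 0.0269, 0.0339], [-0.0456, 0.0269, 0.0336]] 12.25
0.72 0.7225781709603072 [[-0.0464, 0.0304, 0.0374], [-0.0464, 0.0302, 0.037]] 12.5417
0.8 0.79981542470581 [[-0.0481, 0.0338, 0.0407], [-0.0482, 0.0337, 0.0405]] 12.8333
[ 0.45611659 -0.1501069   0.11000816] [ 0.60664252 -0.48256405  0.17641443]
```

Tips consistently sit about 42–48 mm behind the reported TCP, depending on opening. I'll apply that offset and step down with force checks.

```bash
python3 - <<'E'
from h import *
x,y=.4561,-.1501
m.set_gripper(.78)
z=down(x,y,-.034,-.052,df=3)
print(z,m.current_force(),m.current_ee_pos())
m.move_l([x,y,z+.0025],max_speed=.05)
m.set_gripper(0.3,50); print(m.current_grip_width(),m.current_grip_force(),m.current_force(),m.current_ee_pos(),m.current_time())
m.move_l([x,y,.08],max_speed=.25); print(m.current_grip_width(),m.current_grip_force(),m.current_force(),m.current_ee_pos(),m.current_time())
grab("wrist","held2.png"); 
E
```

```text
contact z -0.04400000000000001 35.9743283698465
-0.04400000000000001 [-9.73527724  3.0414407  36.0404465 ] [ 0.45617908 -0.15015079 -0.04230498]
0.6748009103561201 60.02493769687135 [-4.95811609  1.25915774 30.07229441] [ 0.45750335 -0.15075468 -0.03992507] 15.525
0.6710943002803109 53.48119284957647 [-0.76194269  0.77632656 -1.28851041] [ 0.45545795 -0.14984341  0.07874768] 16.1583
```

View pics/held2.png

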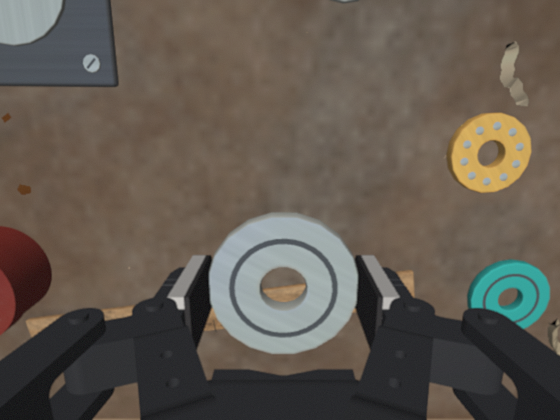

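Race held, centred between the pads at (284,283). I'll check its offset in the hand, then carry it to the spindle.

```bash
python3 - <<'E'
from h import *
cal=m.get_calibration("wrist"); p=m.current_ee_pos(); im,d,_=grab("wrist")
c=circ(im,284,283,66,82,100); z=p[2]+.050; u,v=int(c[0]),int(c[1])
R=[atd(cal,uu,vv,d[vv,uu])[2]-p[2] for uu,vv in((u-50,v),(u+50,v),(u,v-45),(u,v+45))]
print(c,"rel z",np.round(R,4),"off",(atz(cal,*c[:2],p[2]+np.median(R))-p).round(4),"bore")
c=circ(im,284,288,18,28,60); print(c,(atz(cal,*c[:2],p[2]+np.median(R))-p).round(4))
E
```

```text
[281.75  264.25   67.975] rel z [0.0487 0.0475 0.0468 0.0465] off [0.0084 0.0004 0.0471] bore
[267.5  306.5   26.45] [-0.0097  0.006   0.0471]
```

```bash
python3 - <<'E'
from h import *
bx,by=.597,.018
cal=m.get_calibration("wrist"); p=m.current_ee_pos(); print((atz(cal,284,286,p[2]+.0475)-p).round(4))
o=(atz(cal,284,286,p[2]+.0475)-p); x,y=bx-o[0],by-o[1]
# ring underside = TCP+.0395; spindle top .055 -> TCP .016
m.move_ptp([x,y,.05],rot(0)); grab("wrist","over.png")
print(m.current_ee_pos(),m.current_force(),m.current_time())
z=down(x,y,.02,-.030,step=.0035,df=5)
print(z,m.current_force(),m.current_ee_pos(),m.current_time())
E
```

```text
[-0.0005 -0.0005  0.0475]
[0.59680759 0.01721135 0.04989442] [ 0.65858239  0.24857748 -0.91970892] 17.2
-0.028999999999999998 [-0.15649495 -0.34998151 -1.36949407] [ 0.59734987  0.01854185 -0.02924969] 20.9667
```

View pics/over.png

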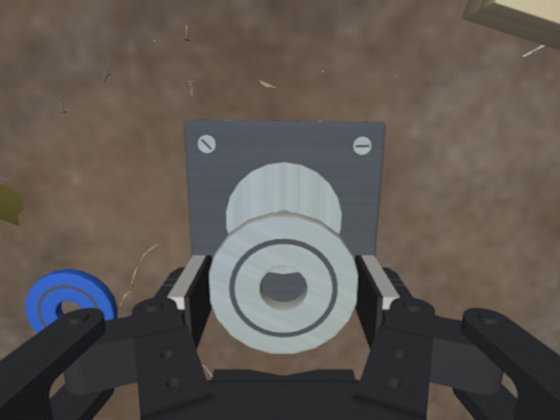

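Over the base, with the spindle entering the bore at (284,275). It went down to -0.029 with no force, so the spindle is through. I'll seat it, release, then fetch the cage.

```bash
python3 - <<'E'
from h import *
p=m.current_ee_pos(); x,y=.5975,.0185
z=down(x,y,-.029,-.033,step=.001,df=4)
m.set_gripper(.78); m.move_l([x,y,.04],max_speed=.3)
print(z,m.current_time())
P,im,d,cal=look(.4936,-.2885,.027,.010,"cage.png",hz=.13)
m.set_gripper(.7)
if P is not None and np.hypot(P[0]-.4936,P[1]+.2885)<.004:
    x,y=P[:2]
    m.move_l([x,y,-.036],max_speed=.25)
    z=down(x,y,-.036,-.045,step=.001,df=3)
    m.move_l([x,y,z+.002],max_speed=.05)
    m.set_gripper(0.3,50); print(m.current_grip_width(),m.current_grip_force(),m.current_force(),m.current_ee_pos())
    m.move_l([x,y,.05],max_speed=.25); print(m.current_grip_width(),m.current_force(),m.current_time())
    grab("wrist","held3.png")
E
```

```text
contact z -0.030000000000000002 5.6256753242042326
-0.030000000000000002 22.1083
look (np.float64(284.4149986348773), np.float64(191.49202596920736)) exp r 33.729333580128866 got [286.   191.75  30.85] [ 0.49338351 -0.28980788  0.01      ] 23.4333
contact z -0.041 8.19209859050375
0.6103045358753629 50.154501562938094 [-2.46625896  1.38138954 11.6143938 ] [ 0.49341855 -0.28983208 -0.03839063]
0.6122559527231252 [-0.48873154 -0.17290549 -1.09564048] 27.0
```

```bash
python3 -c "
import cv2,numpy as np
cv2.imwrite('pics/ch.png',cv2.resize(np.hstack([cv2.imread('pics/cage.png'),cv2.imread('pics/held3.png')]),(800,300)))"
```

```text
(no output)
```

View pics/ch.png

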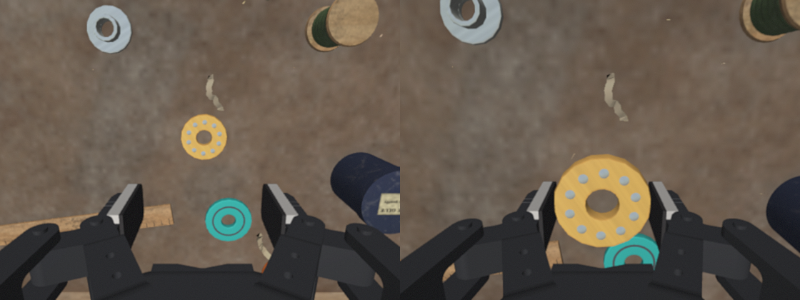

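Cage held and centred (right half, bore at (603,203)). Placing it, then fetching the hubbed race.

```bash
python3 - <<'E'
from h import *
x,y=.5974,.0185
m.move_ptp([x,y,.05],rot(0)); m.move_l([x,y,.018],max_speed=.25); f0=m.current_force()[2]
m.move_l([x,y,-.0],max_speed=.06); print(m.current_force()[2]-f0)
z=down(x,y,-.017,-.026,step=.001,df=4); print(z)
m.set_gripper(.72); m.move_l([x,y,.05],max_speed=.3)
grab("wrist","p2.png"); print(m.current_time())
P,im,d,cal=look(.610,-.1889,.024,.006,"hub.png",hz=.13)
m.set_gripper(.64)
if P is not None and np.hypot(P[0]-.610,P[1]+.1889)<.004:
    x,y=P[:2]
    z=down(x,y,-.036,-.045,step=.001,df=3)
    m.move_l([x,y,z+.002],max_speed=.05)
    m.set_gripper(0.3,50); print(m.current_grip_width(),m.current_grip_force(),m.current_force(),m.current_ee_pos())
    m.move_l([x,y,.05],max_speed=.25); print(m.current_grip_width(),m.current_force(),m.current_time())
    grab("wrist","held4.png")
E
python3 -c "
import cv2,numpy as np
r=lambda n:cv2.imread('pics/'+n)
cv2.imwrite('pics/ph.png',cv2.resize(np.vstack([np.hstack([r('p2.png'),r('hub.png')]),np.hstack([r('held4.png')]*2)]),(800,600)))"
```

```text
-1.5281623271848646
contact z -0.021000000000000005 8.401233487269861
-0.021000000000000005
30.95
look (np.float64(284.8547729978449), np.float64(189.62630095874715)) exp r 29.580537810889673 got [283.5 190.   28.1] [ 0.60968079 -0.18777149  0.006     ] 31.8917
contact z -0.04 7.146348257302373
0.5280612021150602 52.02366338096908 [-1.38353926  1.1133483   6.40530779] [ 0.61011421 -0.18795609 -0.037369  ]
0.5243641266211309 [ 0.43210789 -0.22043717 -1.26925475] 34.9583
```

View pics/ph.png

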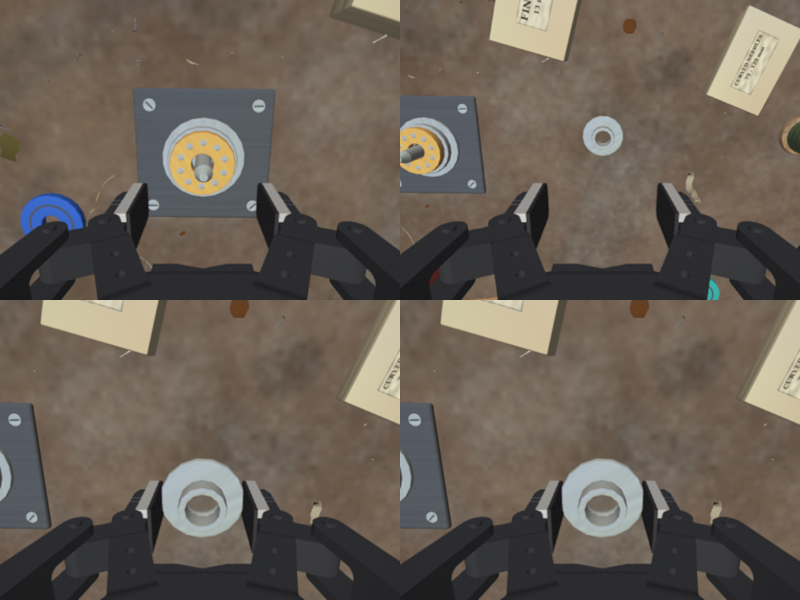

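Top left: race and cage are on the spindle. Bottom: the hubbed race is held centred, hub up. Placing it, then going to the knob.

```bash
python3 - <<'E'
from h import *
x,y=.5974,.0183
m.move_ptp([x,y,.055],rot(0)); m.move_l([x,y,.02],max_speed=.25); f0=m.current_force()[2]
m.move_l([x,y,.005],max_speed=.06); print(m.current_force()[2]-f0)
z=down(x,y,-.006,-.015,step=.001,df=4); print(z)
m.set_gripper(.66); m.move_l([x,y,.06],max_speed=.3)
im,d,cal=grab("wrist","p3.png"); c=circ(im,*proj(cal,[x,y,.034]),28,45,70)
print(c,m.current_time(),m.current_qpos().round(2))
for s in(-1,1):
    q=m.inverse_kinematics([.571,.223,.10],rot(.191+s*np.pi/2)); print(s,None if q is None else np.round(q,2))
m.move_ptp([.571,.223,.11],rot(.191-np.pi/2)); im,d,cal=grab("wrist","knob.png"); print(proj(cal,[.571,.223,.054]),m.current_time())
r=m.look_for("wrist","clamp_knob"); print(r[:2])
V,U=np.nonzero((d>0)&(im.max(2)<60))
X=np.array([atd(cal,u,v,d[v,u]) for u,v in zip(U,V)]); X=X[(abs(X[:,0]-.571)<.025)&(abs(X[:,1]-.223)<.025)&(X[:,2]>.045)&(X[:,2]<.075)]
print(len(X),X.mean(0),X.min(0),X.max(0))
E
python3 -c "
import cv2,numpy as np
r=lambda n:cv2.imread('pics/'+n)
cv2.imwrite('pics/pk.png',cv2.resize(np.hstack([r('p3.png'),r('knob.png')]),(800,300)))"
```

```text
0.5768724064865705
contact z -0.010000000000000002 7.031033665512934
-0.010000000000000002
[274.    219.75   43.725] 38.5 [-0.05  0.6   1.63 -0.    0.91  1.52]
-1 None
1 [ 0.3   0.57  1.56 -0.    1.01  0.11]Traceback (most recent call last):
  File "<stdin>", line 11, in <module>
bench.Unreachable: the arm cannot take that pose within its joint ranges
[ WARN:0@0.023] global loadsave.cpp:275 findDecoder imread_('pics/knob.png'): can't open/read file: check file path/integrity
Traceback (most recent call last):
ValueError: all the input arrays must have same number of dimensions, but the array at index 0 has 3 dimension(s) and the array at index 1 has 1 dimension(s)
```

```bash
python3 - <<'E'
from h import *
m.move_ptp([.571,.223,.11],rot(.191+np.pi/2)); im,d,cal=grab("wrist","knob.png"); print(proj(cal,[.571,.223,.054]),m.current_time())
r=m.look_for("wrist","clamp_knob"); print(r[:1])
V,U=np.nonzero((d>0)&(im.max(2)<60))
X=np.array([atd(cal,u,v,d[v,u]) for u,v in zip(U,V)]); X=X[(abs(X[:,0]-.571)<.025)&(abs(X[:,1]-.223)<.025)&(X[:,2]>.045)&(X[:,2]<.075)]
print(len(X),X.mean(0),X.min(0),X.max(0))
E
python3 -c "
import cv2,numpy as np
r=lambda n:cv2.imread('pics/'+n)
cv2.imwrite('pics/pk.png',cv2.resize(np.hstack([r('p3.png'),r('knob.png')]),(800,300)))"
```

```text
[283.83170846 212.12505614] 39.825
[{'at': [0.5574, 0.2874, 0.0589], 'confidence': 0.81}]
1108 [0.57135791 0.22557463 0.06276704] [0.55934794 0.21226943 0.05297791] [0.58422484 0.23585674 0.06778071]
```

View pics/pk.png

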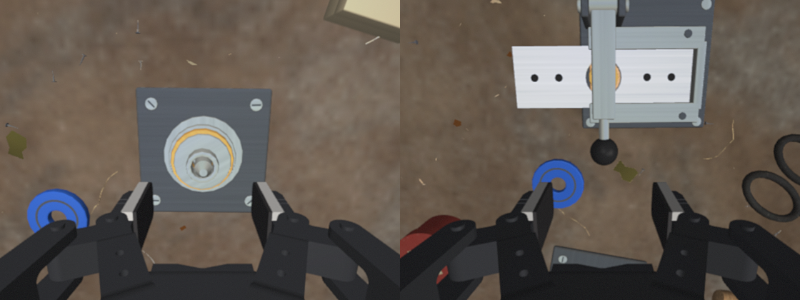

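Left: the hubbed race sits on the cage with the spindle through it. Right: knob at (604,152) on a thin neck, with the clamp boss in the bar's hole. I'll grip the knob and swing it up.

```bash
python3 - <<'E'
from h import *
K=np.array([.5715,.224,.054]); n=np.array([-np.sin(.191),np.cos(.191),0]); o=np.array([0,0,-.050])
m.set_gripper(.55); m.move_l(K+o+[0,0,0],max_speed=.2); print(m.current_force())
m.set_gripper(.1,35); print(m.current_grip_width(),m.current_grip_force(),m.current_force())
for a in np.linspace(.25,1.5,6):
    m.move_l(K+o+.121*((1-np.cos(a))*n+np.array([0,0,np.sin(a)])),max_speed=.12); print(round(a,2),m.current_force().round(1),round(m.current_grip_width(),3))
m.set_gripper(.6); p=m.current_ee_pos(); m.move_l(p+[0,0,.07],max_speed=.25); print(m.current_time())
t=.191; e=np.array([np.cos(t),np.sin(t)])
for yaw in (t,t+np.pi,t-np.pi):
    q=m.inverse_kinematics([.47,.27,.05],rot(yaw)); print(None if q is None else np.round(q,2))
grab("wrist","cl.png")
for r in m.look_for("wrist","clamp_knob")[:1]: print(r)
E
```

```text
[ 0.42952507 -0.89052392 -0.64192057]
0.2785885045377399 33.90900671482086 [-3.11148677 -0.60418274  7.43841109]
0.25 [ 1.9  1.  -0.2] 0.276
0.5 [2.9 0.5 1.1] 0.279
0.75 [ 3.7  3.7 -3.3] 0.278
1.0 [ 2.9  1.3 -1.7] 0.276
1.25 [ 5.   3.  -6.6] 0.267
1.5 [ 0.5 -0.5 -1.1] 0.102
44.4667
[ 0.44  0.53  1.79 -0.    0.82  1.82]
[ 0.44  0.53  1.79 -0.    0.82 -1.33]
[ 0.44  0.53  1.79 -0.    0.82 -1.33]
{'at': [0.5507, 0.3227, 0.1421], 'confidence': 0.84}
```

View pics/cl.png

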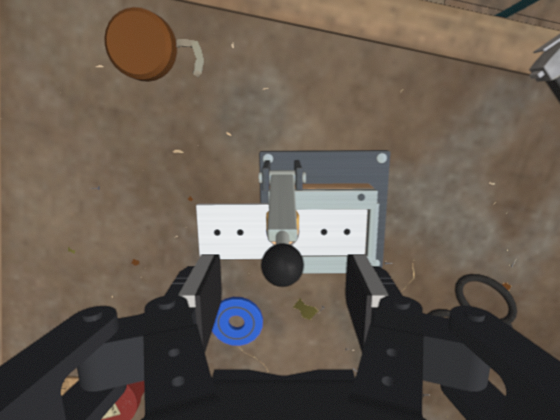

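The clamp is up, but the ball slipped out near the end of the swing (knob at (283,264)). I'll measure its angle and push it the rest of the way with closed fingers.

```bash
python3 - <<'E'
from h import *
t=.191; K=np.array([.5715,.224,.054]); n=np.array([-np.sin(t),np.cos(t),0])
p=m.current_ee_pos(); cal=m.get_calibration("wrist"); im,d,_=grab("wrist")
V,U=np.mgrid[245:285,262:304]; X=np.array([atd(cal,u,v,d[v,u]) for u,v in zip(U.ravel(),V.ravel()) if 0<d[v,u]<.3 and im[v,u].max()<60])
X=X[X[:,2]>.13]; s=(X-K)@n; print(s.min(),s.max(),X[:,2].max(),len(X))
c=X[:,2].max()-.013; print("theta",np.arcsin(min(1,(c-.054)/.121)),p)
E
```

```text
0.08077180108883249 0.10196986810835679 0.1845837675643694 1328
theta 1.3326065336850315 [0.54968806 0.33400038 0.19372417]
```

```bash
python3 - <<'E'
from h import *
t=.191; K=np.array([.5715,.224,0]); n=np.array([-np.sin(t),np.cos(t),0]); Z=lambda s,z:K+s*n+[0,0,z]
m.move_l(Z(.045,.19),max_speed=.3); m.set_gripper(0.0)
m.move_l(Z(.045,.122),max_speed=.3); m.move_l(Z(.103,.122),max_speed=.12); print(m.current_force())
m.move_l(Z(.06,.122),max_speed=.3); m.move_l(Z(.03,.16),max_speed=.3)
im,d,cal=grab("wrist","cl2.png"); print(m.current_time())
# overhang hover: bar centre (.5586,.2879)
e=np.array([np.cos(t),np.sin(t)]); g=np.array([.5586,.2879])-.048*e; print(g)
m.set_gripper(.75); m.move_ptp([*g,.12],rot(t)); im,d,cal=grab("wrist","bar.png"); print(m.current_qpos().round(2),m.current_time())
V,U=np.nonzero((d>0)&(im.min(2)>190)); X=np.array([atd(cal,u,v,d[v,u]) for u,v in zip(U,V)])
X=X[(abs(X[:,2]-.040)<.005)]; print(len(X),np.median(X[:,2]),cv2.minAreaRect((X[:,:2]*1000).astype(np.float32)))
c=(X[:,:2]-[.5586,.2879])@e; F=X[c<-.03]; print(cv2.minAreaRect((F[:,:2]*1000).astype(np.float32)))
E
python3 -c "
import cv2,numpy as np
r=lambda n:cv2.imread('pics/'+n)
cv2.imwrite('pics/pb.png',cv2.resize(np.hstack([r('cl2.png'),r('bar.png')]),(800,300)))"
```

```text
[-0.044847    0.15960262 -0.29708432]
47.1833
[0.51147289 0.27878764]
[ 0.42  0.49  1.64 -0.    1.01  1.8 ] 49.3167
14522 0.039702603120355326 ((558.5347900390625, 287.8189392089844), (160.27378845214844, 53.5620002746582), 11.109214782714844)
((504.5281677246094, 277.2378845214844), (50.186180114746094, 53.63321304321289), 10.936773300170898)
```

View pics/pb.png

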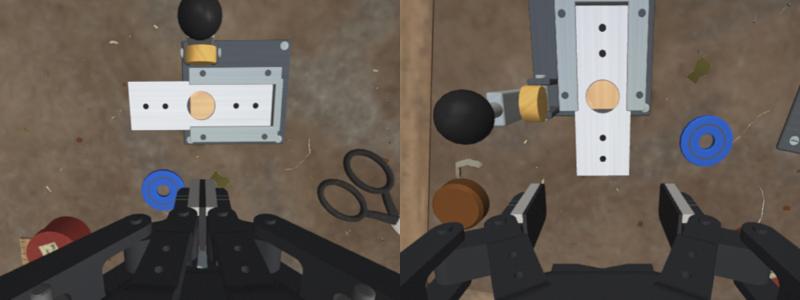

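Left: clamp fully back, knob at (200,15). Right: bar free in the jig, hole at (602,95), bar pose reconfirmed. Grasping and sliding it out.

```bash
python3 - <<'E'
from h import *
t=.191; e=np.array([np.cos(t),np.sin(t),0]); g=np.array([.5585,.2878,0])-.048*e
m.move_l(g+[0,0,-.015],max_speed=.2); print(m.current_force())
m.set_gripper(.3,70); print(m.current_grip_width(),m.current_grip_force(),m.current_force())
for s in(.03,.104):
    m.move_l(g-s*e+[0,0,-.015],max_speed=.12); print(m.current_force().round(1),m.current_grip_width())
m.move_l(g-.106*e+[0,0,.04],max_speed=.2); print(m.current_force().round(1),m.current_grip_width(),m.current_time())
B=np.array([.5974,.0183,0])-.048*e
m.move_ptp(B+[0,0,.04],rot(t)); p=m.current_ee_pos(); im,d,cal=grab("wrist","hb.png"); np.savez("hb.npz",d=d,im=im,p=p,**cal); print(p,m.current_time())
E
```

```text
[-0.76600563  0.09836059  0.47136876]
0.607069750348358 72.17724680900574 [-0.79941944 -0.57786378  4.95292419]
[-3.1 -1.1  2.4] 0.6096576125661253
[ 0.6  0.9 -0.9] 0.6073365903883853
[ 1.  -0.4 -1.7] 0.6139055120752279 51.9833
[0.54966156 0.01016387 0.03951487] 53.1417
```

View pics/hb.png

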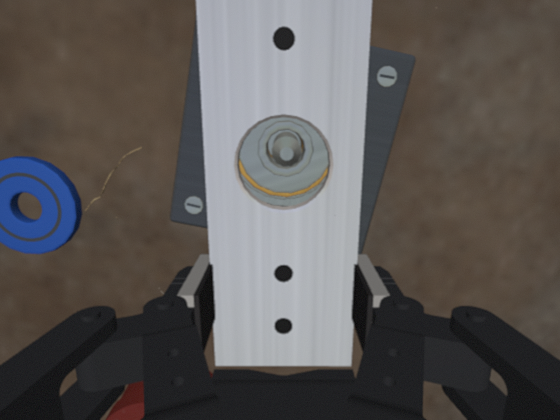

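Bar held with its hole at about (284,161); the spindle and hub show through it. Computing the correction.

```bash
python3 - <<'E'
from h import *
w=np.load("hb.npz"); cal={k:w[k] for k in("R","t","camera_matrix")}; cal["k1"]=float(w["k1"]); d=w["d"];p=w["p"]
t=.191; e=np.array([np.cos(t),np.sin(t)])
for u,v in((225,161),(345,161),(284,90),(284,20),(284,240),(284,300)):
    X=atd(cal,u,v,d[v,u]); print(u,v,X.round(4))
zt=atd(cal,225,161,d[161,225])[2]
h=atz(cal,284,161.5,zt); print("hole",h, h-p, "spindle top",[atd(cal,u,v,d[v,u]).round(4).tolist() for u,v in((286,150),(284,146),(287,155))])
E
```

```text
225 161 [0.5937 0.0387 0.0922]
345 161 [ 0.6014 -0.0014  0.0918]
284 90 [0.6201 0.0234 0.0914]
284 20 [0.6406 0.0274 0.091 ]
284 240 [0.5692 0.0135 0.0912]
284 300 [0.5463 0.0091 0.0927]
hole [0.59736199 0.01899439 0.09219524] [0.04770042 0.00883053 0.05268037] spindle top [[0.5966, 0.0178, 0.0471], [0.5988, 0.0192, 0.0537], [0.5943, 0.0169, 0.0464]]
```

Bar level, hole within 1 mm of the axis. Lowering.

```bash
python3 - <<'E'
from h import *
t=.191; e=np.array([np.cos(t),np.sin(t),0]); B=np.array([.5974,.0180,0])-.048*e
m.move_l(B+[0,0,.01],max_speed=.2); f0=m.current_force()[2]
for z in (.002,-.003,-.007): m.move_l(B+[0,0,z],max_speed=.06); print(z,m.current_force()-[0,0,f0])
z=down(B[0],B[1],-.0095,-.018,step=.001,df=4)
m.set_gripper(.75); m.move_l(B+[0,0,.06],max_speed=.25); im,d,cal=grab("wrist","fin.png")
print(z,m.current_time())
for u,v in((225,165),(345,165),(284,90),(284,20),(284,240),(284,300)):
    X=atd(cal,u,v,d[v,u]); print(u,v,X.round(4))
V,U=np.nonzero((d>0)&(im.min(2)>150)); X=np.array([atd(cal,u,v,d[v,u]) for u,v in zip(U,V)])
X=X[(abs(X[:,2]-.040)<.004)]; print(len(X),cv2.minAreaRect((X[:,:2]*1000).astype(np.float32)))
grab("side","fs.png")
E
python3 -c "
import cv2,numpy as np
a=cv2.imread('pics/fin.png'); b=cv2.resize(cv2.imread('pics/fs.png')[180:390,140:420],(560,420))
cv2.imwrite('pics/ff.png',cv2.resize(np.hstack([a,b]),(800,300)))"
```

```text
0.002 [-0.44707323  0.64323779  0.10366887]
-0.003 [0.12398875 0.41054887 0.81670201]
-0.007 [ 0.16971056 -0.08051956  0.80501806]
contact z -0.013500000000000002 4.9408820718590665
-0.013500000000000002 56.2417
225 165 [0.5743 0.0511 0.0051]
345 165 [ 0.5889 -0.0237  0.0059]
284 90 [0.6244 0.0226 0.0398]
284 20 [0.6567 0.0289 0.0397]
284 240 [0.5446 0.0072 0.0409]
284 300 [ 0.4846 -0.0046 -0.0011]
24975 ((591.5471801757812, 16.943180084228516), (151.16334533691406, 54.13992691040039), 10.728001594543457)
```

View pics/ff.png

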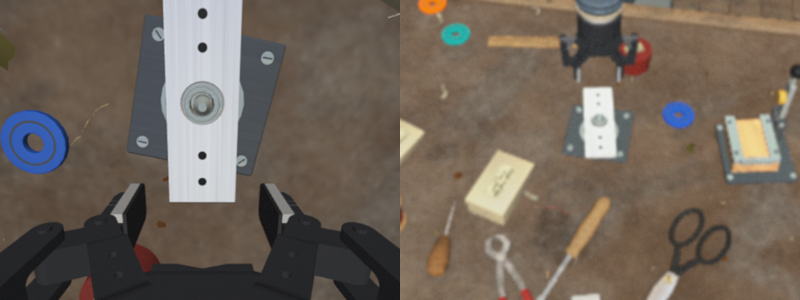

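The bar lies flat (top at 40 mm along its length) with the hub centred in its hole at (202,103). The gripper is clear, so I'm handing in.

```bash
python3 -c "
from h import *
print(m.sign_off(),m.current_time())"
```

```text
the job is handed in; nothing more can be done
the job is handed in; nothing more can be done
```

The swivel is assembled in the order asked: large race, ball cage, hubbed race with hub up, then the seat bar flat on top over the hub; I handed it in at about 56 s, and no verdict came back.

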